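# Close three dispensing jars in order and count the batch

### The arm

A 6-joint arm with a two-finger parallel gripper is mounted at the origin on the work surface. World frame = base frame: x ahead of the robot, y to its left, z up, the work surface at z = 0. Lengths are in mm, angles in rad, forces in N, time in s.
With the tool pointing down it reaches from about 300 to 875 mm from the base axis. Payload 6.4 kg.
Tool frame: the origin (TCP) lies at the very end of the fingers, on their centre line; the grasp point (between the pads) lies 19 mm behind it; z points along the fingers, y is the line along which they close (so a half turn about z gives the same grasp; the last joint's range is limited). The gripper opens to 85 mm and grips with 20 to 120 N. Pads are 22 mm wide; open, the fingers measure 114 mm over their backs; the gripper's body (76 mm by 85 mm) begins 54 mm behind the grasp point. The pads swing forward as they close: fully open they stand 13 mm farther back than shut.
Start: joints at [0.924, 0.181, 1.607, -0, 1.354, -0.206], TCP at [245.322, 520.056, 231.288] pointing down, gripper open.
Joint ranges: [-2.99, 2.99], [-0.89, 2.07], [0.3, 2.58], [-1.14, 4.28], [0, 2.63], [-3.12, 3.12]. Speed limits (rad/s): [2.57, 2.57, 3.01, 3.14, 3.14, 3.14].

### API

Orientations are given as a 3x3 rotation matrix whose columns are the frame's x, y, z axes.
In Python, from workcell import env, imaging, hand_in gives the robot as it stands.
- The arm moves only by the shell command python3 -m jog 'ROWS' [FORCE]. ROWS is JSON, a list of rows, each an object with "travel": the shift along the tool's x, y, z in m, a list of three; "turn": the turn, a rotation vector about the tool's x, y, z in rad, a list of three; "grip": the closure, from -1 (fully open) to 1 (shut). In form: [{"travel": [x, y, z], "turn": [wx, wy, wz], "grip": grip}, ...]. A call has 1 to 5 rows; each row is the pose to reach, as a shift and turn from the pose commanded when the call began, along the tool's axes at that moment; what a row does not reach only later rows make up. A row lasts 1/10 s, in which the tool goes at most 50 mm and 8.59 degrees, less where a joint would pass 70% of its speed; a pose out of reach is approached as far as the arm can. A call with a gripper value outside its range is refused whole. The fingers move at their own pace and stop on an object; FORCE is the grip in N (left out, the last holds). Time passes only in rows, so rows that repeat a pose let the fingers close. It gives the time, the measured TCP pose, the force, the opening and the grip force at its end, in the units of the state.
- env.sense(): the state, without advancing time (a new reading comes with each control period).
- imaging.capture(name): name is "scene" or "top" or "wrist"; returns the picture (480x640x3 uint8, red, green, blue); there is no depth.
- imaging.camera_params(name): a dict with "camera_matrix" (3x3 intrinsics, pixels), "position" and "attitude" of the camera in the world. Camera axes: x right, y up, looking along -z (the intrinsics and any distortion apply to the point x, -y, -z); pixel columns grow to the right and rows downward; lengths in mm; the calibration is good to about 2 mm. A picture is of the moment at which its call begins: read the wrist's pose just before it. camera_params takes no time and is no camera call; for the wrist camera it gives the pose at the moment of the call.
- hand_in(): hands the job in; it is judged then, once.
The state is a dict: "time_s": time; "qpos": joint angles; "joint_velocities": joint speeds; "tau": joint torques, N m; "tool_pos": TCP position; "tcp_rot": TCP orientation; "force": force on the tool from outside, world axes, zero at the start; "moment": the same for the moment, N m; "width": opening from 0.0 (shut) to 1.0 (fully open); "gripper_force": force on a finger pad.
Only numpy, scipy, OpenCV 4.12 (cv2) and the standard library are available. Lean on these libraries where they do the work, as an engineer would, in place of code of your own. Each camera call takes 0.05 s, during which the arm holds its last target. There are 200 camera calls.

### The job

Close the filled jars with light fingertip presses straight down on the middle of their lids until each is fully home: the red lid first, then the white, then the blue; then tap the green key on the batch counter so that it goes down and springs back. Leave the yellow lid up, because that jar is still to be filled. Press gently, do not lift, tip or slide the jars, and leave everything else where it stands.

Things in the scene. Friction and masses are not known exactly. Their poses are not given: they have to be found in the camera images.
- jar_red: squat amber glass jar with the red lid, loose on the bench, 0.13 to 0.25 kg. Body 54 mm across, 50 mm high to the shoulder, then a white neck 42 mm across up to 60 mm. Origin: centre of the underside; z up along the jar's axis.
- lid_red (a joint): how far the red lid is pushed down on its jar, m: 0 = perched high, 0.008 = fully home on the shoulder. Starts between 0 and 0.0015. It slides straight down against about 2.5 N of steady friction, has no spring, and stays where it is left.
- lid_red_top (a point): top centre of the springy push pad (36 mm across, 10 mm high, same colour) in the middle of the red lid (52 mm across, 14 mm thick). Untouched: 82 mm above the bench with the lid at joint value 0, 74 mm when home. The pad gives 1 N per mm, at most 10 mm, and springs back; the lid slides once it is squeezed about 2.5 mm, so pressing its top to about 69 mm brings the lid home.
- jar_white: squat amber glass jar with the white lid, loose on the bench, 0.13 to 0.25 kg. Body 54 mm across, 50 mm high to the shoulder, then a white neck 42 mm across up to 60 mm. Origin: centre of the underside; z up along the jar's axis.
- lid_white (a joint): how far the white lid is pushed down on its jar, m: 0 = perched high, 0.008 = fully home on the shoulder. Starts between 0 and 0.0015. It slides straight down against about 2.5 N of steady friction, has no spring, and stays where it is left.
- lid_white_top (a point): top centre of the springy push pad (36 mm across, 10 mm high, same colour) in the middle of the white lid (52 mm across, 14 mm thick). Untouched: 82 mm above the bench with the lid at joint value 0, 74 mm when home. The pad gives 1 N per mm, at most 10 mm, and springs back; the lid slides once it is squeezed about 2.5 mm, so pressing its top to about 69 mm brings the lid home.
- jar_blue: squat amber glass jar with the blue lid, loose on the bench, 0.13 to 0.25 kg. Body 54 mm across, 50 mm high to the shoulder, then a white neck 42 mm across up to 60 mm. Origin: centre of the underside; z up along the jar's axis.
- lid_blue (a joint): how far the blue lid is pushed down on its jar, m: 0 = perched high, 0.008 = fully home on the shoulder. Starts between 0 and 0.0015. It slides straight down against about 2.5 N of steady friction, has no spring, and stays where it is left.
- lid_blue_top (a point): top centre of the springy push pad (36 mm across, 10 mm high, same colour) in the middle of the blue lid (52 mm across, 14 mm thick). Untouched: 82 mm above the bench with the lid at joint value 0, 74 mm when home. The pad gives 1 N per mm, at most 10 mm, and springs back; the lid slides once it is squeezed about 2.5 mm, so pressing its top to about 69 mm brings the lid home.
- jar_yellow: squat amber glass jar with the yellow lid, loose on the bench, 0.13 to 0.25 kg. Body 54 mm across, 50 mm high to the shoulder, then a white neck 42 mm across up to 60 mm. Origin: centre of the underside; z up along the jar's axis.
- lid_yellow (a joint): how far the yellow lid is pushed down on its jar, m: 0 = perched high, 0.008 = fully home on the shoulder. Starts between 0 and 0.0015. It slides straight down against about 2.5 N of steady friction, has no spring, and stays where it is left.
- lid_yellow_top (a point): top centre of the springy push pad (36 mm across, 10 mm high, same colour) in the middle of the yellow lid (52 mm across, 14 mm thick). Untouched: 82 mm above the bench with the lid at joint value 0, 74 mm when home. The pad gives 1 N per mm, at most 10 mm, and springs back; the lid slides once it is squeezed about 2.5 mm, so pressing its top to about 69 mm brings the lid home.
- counter: white batch-counter box fixed to the bench, 100 x 120 x 40 mm (x, y, z), with a dark display strip and one green key. Origin: centre of the underside; z up. Its x axis runs from the key towards the display.
- count_key (a joint): travel of the green key, m: 0 = up, 0.006 = fully down. Spring return; fully down takes about 4 N; about half travel counts.
- count_key_top (a point): centre of the top face of the round green key (32 mm across, on a low black housing on the counter's top); moves down with it. Press straight down. Up, it is 62 mm above the bench; the display beside it is at 42 mm.
- mortar: bystander, loose: white ceramic bowl, 110 mm across, 65 mm high, origin under its centre.
- pestle: bystander, loose: white ceramic pestle lying on its side, 118 mm long, 32 mm thick, origin under its middle, y along it.
- spatula: bystander, loose: hand spatula lying flat beyond the jars, about 0.26 m long; its x axis runs along it from handle to blade, origin near its middle.
- syrup: bystander, loose: amber bottle with white cap, 52 mm across, 120 mm high, origin under its centre.
- dropper: bystander, loose: small red bottle with white cap, 32 mm across, 75 mm high, origin under its centre.
- captray: bystander, loose: steel tray of red-and-white capsules, 100 x 140 x 22 mm, origin under its centre.
Not all that is in view belongs to the job. Leave any black look-alike of the jar_blue alone. Leave any turquoise look-alike of the jar_white alone.

How it is judged (in metres and radians):
On the way, in this order (a step that is already met when the one before it is completed fails the run):
1. red lid home, the others still up (value of joint lid_red above 0.006 m and not (value of joint lid_white above 0.006 m) and not (value of joint lid_blue above 0.006 m)), for 0.1 s.
2. white lid home too, blue still up (value of joint each of lid_red, lid_white above 0.006 m and not (value of joint lid_blue above 0.006 m)), for 0.1 s.
3. blue lid home too (value of joint each of lid_red, lid_white, lid_blue above 0.006 m), for 0.1 s.
4. green key tapped with all three lids home (all of step 3 and value of joint count_key above 0.003 m), for 0.02 s.
At the end, for the whole second after the job is handed in: Red, white and blue lids down over 6 of 8 mm, yellow under 3 mm; green key tapped (over 3 mm) and up again (under 1.5 mm); jars upright (0.1 rad), at rest on the bench within 20 mm of their starts; bystanders within 15 mm of theirs (all of step 3 and value of joint lid_yellow below 0.003 m and value of joint count_key below 0.0015 m and angle between each of jar_red, jar_white, jar_blue, jar_yellow's own z axis and vertical below 0.1 rad and distance of each of jar_red, jar_white, jar_blue, jar_yellow from where it was at the start of the episode below 0.02 m and linear speed of each of jar_red, jar_white, jar_blue, jar_yellow below 0.02 m/s and height (world z) of each of jar_red, jar_white, jar_blue, jar_yellow below 0.005 m and distance of each of mortar, pestle, spatula, syrup, dropper, captray from where it was at the start of the episode below 0.015 m); the robot touches nothing.
It fails at once if out of order: white pressed before red is home, blue before white is home, or the green key before all three are home ((value of joint lid_white above 0.004 m and not (value of joint lid_red above 0.006 m)) or (value of joint lid_blue above 0.004 m and not (value of joint lid_white above 0.006 m)) or (value of joint count_key above 0.002 m and not (value of joint each of lid_red, lid_white, lid_blue above 0.006 m))).
It fails at once if the yellow lid is pushed down (past 3 mm) (value of joint lid_yellow above 0.003 m).
It fails at once if a jar or the counter is pressed with more than 30 N (contact force between any of jar_red, jar_white, jar_blue, jar_yellow, counter and the arm above 30 N or contact force between any of jar_red, jar_white, jar_blue, jar_yellow, counter and the fingers above 30 N).
It fails at once if a jar is lifted over 8 mm, tipped over 0.25 rad or shifted over 20 mm (height (world z) of any of jar_red, jar_white, jar_blue, jar_yellow above 0.008 m or angle between any of jar_red, jar_white, jar_blue, jar_yellow's own z axis and vertical above 0.25 rad or distance of any of jar_red, jar_white, jar_blue, jar_yellow from where it was at the start of the episode above 0.02 m).
It fails at once if a bystander is moved more than 15 mm (distance of any of mortar, pestle, spatula, syrup, dropper, captray from where it was at the start of the episode above 0.015 m).
It also fails if it takes over 58 s, if anything falls off the work surface, if the arm or the gripper's body presses on something with over 40 N, if the wrist force passes 120 N, or if a joint passes its speed limit or range.

## Working session

There is one attempt and no reset: what is moved stays moved. The work goes in short steps, Python scripts to look and compute and a shell command to move; the robot and the scene stay as the last step left them, time stands still between calls to the robot, and variables do not carry over. Pictures are saved under pics/ and viewed, at most 10 in all, crops included, and the job is handed in when it is done.

```bash
mkdir -p pics
python3 - <<'E'
from workcell import env, imaging
import cv2
s=env.sense(); print(s)
for n in("top","scene"):
    p=imaging.camera_params(n); print(n,p)
    cv2.imwrite(f"pics/{n}1.png",imaging.capture(n)[:,:,::-1])
E
```

```text
{'time_s': 0.0, 'qpos': array([ 9.23733319e-01,  1.81579041e-01,  1.60801367e+00, -2.04396374e-06,
        1.35381199e+00, -2.06306569e-01]), 'joint_velocities': array([ 9.85105228e-05,  9.98831887e-04,  2.78190128e-04,  5.43517037e-04,
        1.67434032e-05, -9.77370690e-04]), 'tau': array([-2.32812185e-03, -4.44883025e+01, -3.51327574e+01, -5.46536867e-04,
        9.14960779e-03,  6.27321768e-06]), 'tool_pos': array([244.95042956, 519.59393269, 230.36006317]), 'tcp_rot': array([[-9.04429194e-01,  4.26622365e-01, -1.09079084e-03],
       [ 4.26623600e-01,  9.04428112e-01, -1.44695731e-03],
       [ 3.69237549e-04, -1.77402755e-03, -9.99998358e-01]]), 'force': array([-0.54258667,  0.24762074, -0.52524792]), 'moment': array([-0.00902883, -0.00671582,  0.02745675]), 'gripper_force': 0.0, 'width': 1.0009215861609313}
top {'camera_matrix': array([[571.24724345,   0.        , 324.29869603],
       [  0.        , 571.24724345, 233.11158141],
       [  0.        ,   0.        ,   1.        ]]), 'position': array([ 372.28490369,   -4.90979319, 1139.50426677]), 'attitude': array([[-0.03985821,  0.97039052, -0.23823008],
       [-0.99918624, -0.03723354,  0.01550893],
       [ 0.00617957,  0.23865437,  0.97108491]])}
scene {'camera_matrix': array([[444.36058182,   0.        , 316.45640496],
       [  0.        , 444.36058182, 235.17458711],
       [  0.        ,   0.        ,   1.        ]]), 'position': array([1153.06444832, -437.06741727,  747.1095159 ]), 'attitude': array([[ 0.63282219, -0.54398054,  0.55101837],
       [ 0.77427241,  0.43888477, -0.45594122],
       [ 0.00618958,  0.71516804,  0.69892515]])}
```

View pics/top1.png

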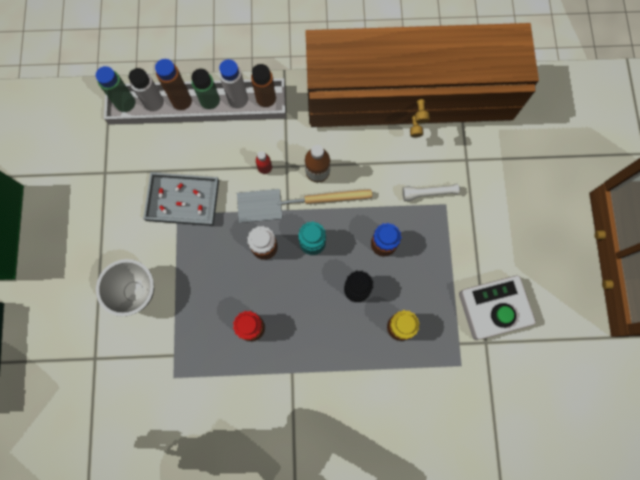

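View pics/scene1.png

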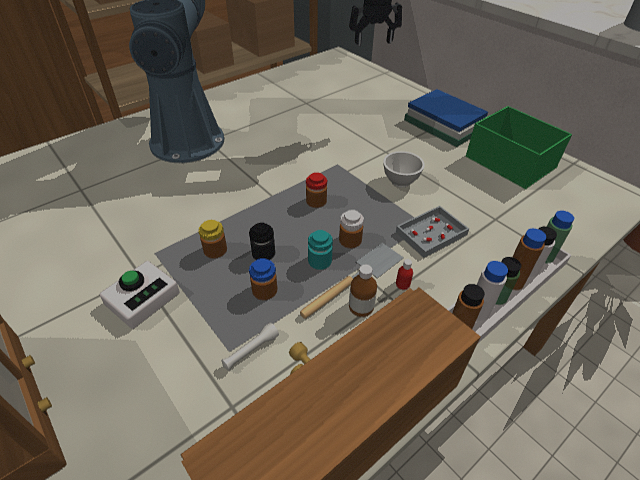

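The top view shows red (248,326), white (261,238), blue (387,237) and yellow (405,323) lids. The green key is at (504,315). The look-alikes are turquoise (312,237) and black (358,286). I'll fit the lid silhouettes in both views.

```bash
cat > h.py <<'E'
import numpy as np, cv2
from scipy.optimize import least_squares
from workcell import env, imaging
def proj(P,c):
    q=(np.asarray(P,float)-c['position'])@c['attitude']; q=q*[1,-1,-1]
    u=q@c['camera_matrix'].T; return u[:,:2]/u[:,2:]
a=np.linspace(0,2*np.pi,40)
ring=lambda r,z:np.c_[r*np.cos(a),r*np.sin(a),0*a+z]
LID=np.r_[ring(26,57.5),ring(26,71.5),ring(18,81.5)]
KEY=np.r_[ring(16,57),ring(16,62)]
def cen(P,c,xy):
    h=cv2.convexHull(proj(P+[*xy,0],c).astype(np.float32)); m=cv2.moments(h); return np.array([m['m10'],m['m01']])/m['m00'], m['m00']
def blob(img,name,uv,R=22):
    hsv=cv2.cvtColor(img,cv2.COLOR_RGB2HSV).astype(int); H,S,V=hsv[...,0],hsv[...,1],hsv[...,2]
    m={'red':((H<5)|(H>174))&(S>170)&(V>90),'white':(S<60)&(V>125),'blue':(abs(H-112)<12)&(S>120)&(V>60),
       'yellow':(abs(H-27)<7)&(S>130)&(V>100),'green':(abs(H-65)<15)&(S>120)&(V>50)}[name]
    g=np.zeros(m.shape,np.uint8); u,v=uv; g[max(0,v-R):v+R,max(0,u-R):u+R]=m[max(0,v-R):v+R,max(0,u-R):u+R]
    n,l,st,c=cv2.connectedComponentsWithStats(g); k=1+np.argmax(st[1:,4]); return c[k],st[k,4]
def locate(img,c,name,uv,R=22,x0=(450,0)):
    P=KEY if name=='green' else LID
    b,A=blob(img,name,uv,R); s=least_squares(lambda x:cen(P,c,x)[0]-b,x0).x
    return s.round(1),A,round(cen(P,c,s)[1])
E
python3 - <<'E'
from h import *
px={'top':dict(red=(248,326),white=(261,238),blue=(387,237),yellow=(405,323),green=(504,315)),
'scene':dict(red=(317,182),white=(352,220),blue=(263,272),yellow=(211,232),green=(131,278))}
for n in px:
    im=cv2.imread(f'pics/{n}1.png')[:,:,::-1]; c=imaging.camera_params(n)
    for k,v in px[n].items(): print(n,k,*locate(im,c,k,v))
E
```

```text
top red [471.1   0. ] 600 630
top white [618.8   0. ] 594 597
top blue [623.1   0. ] 573 596
top yellow [450.   0.] 651 635
top green [469.3   0. ] 258 233
scene red [562.5   0. ] 194 398
scene white [675.   0.] 239 462
scene blue [562.5   0. ] 491 398
scene yellow [363.9  -0.4] 271 318
scene green [450.   -6.7] 188 112
```

```bash
sed -i 's/,x0).x/,x0,x_scale=100,diff_step=.02).x/; s/x0=(450,0)/x0=(450,50)/' h.py
python3 - <<'E'
from h import *
px={'top':dict(red=(248,326),white=(261,238),blue=(387,237),yellow=(405,323),green=(504,315)),
'scene':dict(red=(317,182),white=(352,220),blue=(263,272),yellow=(211,232),green=(131,278))}
for n in px:
    im=cv2.imread(f'pics/{n}1.png')[:,:,::-1]; c=imaging.camera_params(n)
    for k,v in px[n].items(): print(n,k,*locate(im,c,k,v))
E
```

```text
top red [464.9 128.2] 600 648
top white [629.3 101.6] 594 601
top blue [ 625.2 -143.2] 573 599
top yellow [ 455.  -164.2] 651 648
top green [ 466.6 -356. ] 258 241
scene red [460.5 134.2] 194 310
scene white [621.1 109.2] 239 384
scene blue [ 622.6 -141.4] 491 508
scene yellow [ 448.1 -161.4] 271 416
scene green [ 469.3 -357.3] 188 183
```

```bash
python3 -m jog '[{"travel":[-0.036,-0.026,0],"turn":[0,0,0],"grip":1},{"travel":[-0.073,-0.052,0],"turn":[0,0,0],"grip":1},{"travel":[-0.11,-0.078,0],"turn":[0,0,0],"grip":1},{"travel":[-0.146,-0.104,0],"turn":[0,0,0],"grip":1},{"travel":[-0.183,-0.13,0],"turn":[0,0,0],"grip":1}]' 20
python3 -m jog '[{"travel":[-0.036,-0.026,0],"turn":[0,0,0],"grip":1},{"travel":[-0.073,-0.052,0],"turn":[0,0,0],"grip":1},{"travel":[-0.11,-0.078,0],"turn":[0,0,0],"grip":1},{"travel":[-0.146,-0.104,0],"turn":[0,0,0],"grip":1},{"travel":[-0.183,-0.13,0],"turn":[0,0,0],"grip":1}]' 20
python3 -m jog '[{"travel":[0,0,0],"turn":[0,0,0],"grip":1},{"travel":[0,0,0],"turn":[0,0,0],"grip":1},{"travel":[0,0,0],"turn":[0,0,0],"grip":1}]'
python3 - <<'E'
from h import *
print(env.sense()['tool_pos'],env.sense()['tcp_rot'])
c=imaging.camera_params('wrist'); im=imaging.capture('wrist')
cv2.imwrite('pics/w1.png',im[:,:,::-1]); print(c['position'])
for k,p in dict(red=(464.9,128.2,82),white=(629.3,101.6,82),tcp=env.sense()['tool_pos']).items(): print(k,proj([p],c))
E
```

```text
time_s: 0.6
tool_pos: [355.5, 322.8, 231.0]
tcp_rot: [[-0.905, 0.426, -0.0], [0.426, 0.905, -0.0], [0.0, -0.0, -1.0]]
force: [0.7, 0.2, -0.1]
width: 0.145
gripper_force: 0.0
time_s: 1.1
tool_pos: [465.7, 127.0, 231.1]
tcp_rot: [[-0.904, 0.427, -0.0], [0.427, 0.904, 0.0], [0.0, 0.0, -1.0]]
force: [0.1, 0.7, -0.2]
width: -0.001
gripper_force: 0.0
time_s: 1.4
tool_pos: [464.7, 129.5, 230.9]
tcp_rot: [[-0.905, 0.426, -0.001], [0.426, 0.905, 0.0], [0.001, -0.0, -1.0]]
force: [0.2, -0.2, -0.3]
width: -0.0
gripper_force: 0.0
[464.70929654 129.45085873 230.91680245] [[-9.04606623e-01  4.26246167e-01 -1.03112099e-03]
 [ 4.26246033e-01  9.04607203e-01  3.57517464e-04]
 [ 1.08514992e-03 -1.16098565e-04 -9.99999404e-01]]
[400.06180609 159.89040436 373.75737361]
red [[313.42430915 226.97539908]]
white [[362.70728258 392.79157958]]
tcp [[315.48086463 308.84303784]]
```

View pics/w1.png

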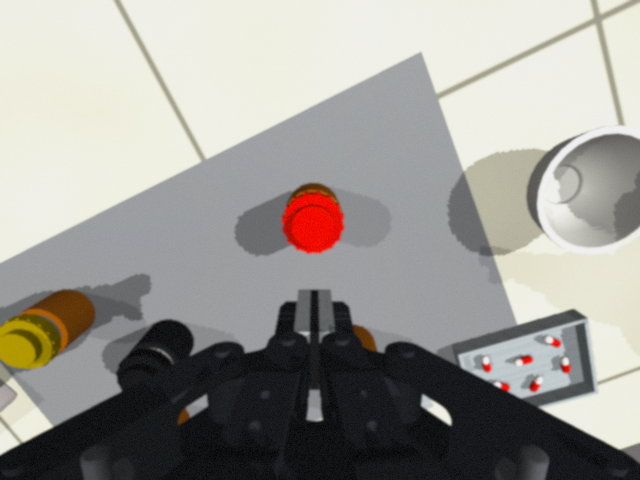

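The wrist view shows the red pad centred at about (314,227), against a prediction of (313,227), so the top-view estimate holds. I'll descend now.

```bash
python3 -m jog '[{"travel":[0,0,0.045],"turn":[0,0,0],"grip":1},{"travel":[0,0,0.09],"turn":[0,0,0],"grip":1},{"travel":[0,0,0.125],"turn":[0,0,0],"grip":1},{"travel":[0,0,0.14],"turn":[0,0,0],"grip":1},{"travel":[0,0,0.14],"turn":[0,0,0],"grip":1}]'
python3 -m jog '[{"travel":[0,0,0.004],"turn":[0,0,0],"grip":1},{"travel":[0,0,0.008],"turn":[0,0,0],"grip":1},{"travel":[0,0,0.012],"turn":[0,0,0],"grip":1},{"travel":[0,0,0.012],"turn":[0,0,0],"grip":1},{"travel":[0,0,0.012],"turn":[0,0,0],"grip":1}]'
python3 -m jog '[{"travel":[0,0,0.003],"turn":[0,0,0],"grip":1},{"travel":[0,0,0.006],"turn":[0,0,0],"grip":1},{"travel":[0,0,0.009],"turn":[0,0,0],"grip":1},{"travel":[0,0,0.009],"turn":[0,0,0],"grip":1},{"travel":[0,0,0.009],"turn":[0,0,0],"grip":1}]'
```

```text
time_s: 1.95
tool_pos: [462.5, 130.0, 88.7]
tcp_rot: [[-0.905, 0.425, -0.006], [0.425, 0.905, -0.0], [0.005, -0.002, -1.0]]
force: [-0.3, -0.7, 0.1]
width: -0.0
gripper_force: 0.0
time_s: 2.45
tool_pos: [466.1, 128.8, 79.9]
tcp_rot: [[-0.904, 0.427, 0.001], [0.427, 0.904, 0.0], [-0.001, 0.001, -1.0]]
force: [0.6, 0.6, 1.3]
width: 0.002
gripper_force: 0.6
time_s: 2.95
tool_pos: [465.9, 128.8, 70.5]
tcp_rot: [[-0.904, 0.427, 0.001], [0.427, 0.904, 0.0], [-0.001, 0.0, -1.0]]
force: [2.0, 1.1, 2.9]
width: 0.0
gripper_force: 1.7
```

```bash
python3 -m jog '[{"travel":[0,0,0.002],"turn":[0,0,0],"grip":1},{"travel":[0,0,0.004],"turn":[0,0,0],"grip":1},{"travel":[0,0,0.004],"turn":[0,0,0],"grip":1},{"travel":[0,0,0.004],"turn":[0,0,0],"grip":1}]'
```

```text
time_s: 3.35
tool_pos: [466.1, 128.8, 66.8]
tcp_rot: [[-0.904, 0.427, 0.001], [0.427, 0.904, 0.0], [-0.001, 0.001, -1.0]]
force: [2.3, 0.0, 6.8]
width: 0.005
gripper_force: 3.6
```

The force of 6.8 N matches a lid that is home with the pad squeezed 7 mm. Next is white.

```bash
python3 -m jog '[{"travel":[0,0,-0.015],"turn":[0,0,0],"grip":1},{"travel":[0,0,-0.045],"turn":[0,0,0],"grip":1},{"travel":[0,0,-0.08],"turn":[0,0,0],"grip":1},{"travel":[0,0,-0.11],"turn":[0,0,0],"grip":1},{"travel":[0,0,-0.11],"turn":[0,0,0],"grip":1}]'
python3 -m jog '[{"travel":[-0.04,0.011,0],"turn":[0,0,0],"grip":1},{"travel":[-0.08,0.022,0],"turn":[0,0,0],"grip":1},{"travel":[-0.12,0.034,0],"turn":[0,0,0],"grip":1},{"travel":[-0.159,0.045,0],"turn":[0,0,0],"grip":1},{"travel":[-0.159,0.045,0],"turn":[0,0,0],"grip":1}]'
python3 -m jog '[{"travel":[0,0,0],"turn":[0,0,0],"grip":1},{"travel":[0,0,0],"turn":[0,0,0],"grip":1}]'
python3 - <<'E'
from h import *
print(env.sense()['tool_pos'])
c=imaging.camera_params('wrist'); im=imaging.capture('wrist')
cv2.imwrite('pics/w2.png',im[:,:,::-1])
for p in [(629.3,101.6,82),(466,128.5,74)]: print(proj([p],c))
E
```

```text
time_s: 3.85
tool_pos: [467.3, 128.7, 179.8]
tcp_rot: [[-0.904, 0.427, 0.006], [0.427, 0.904, -0.0], [-0.005, 0.002, -1.0]]
force: [-0.1, 0.6, -0.2]
width: 0.001
gripper_force: 0.0
time_s: 4.35
tool_pos: [630.7, 99.9, 173.0]
tcp_rot: [[-0.904, 0.428, -0.003], [0.428, 0.904, -0.001], [0.002, -0.002, -1.0]]
force: [-0.6, -0.2, -1.2]
width: 0.0
gripper_force: 0.0
time_s: 4.55
tool_pos: [626.7, 101.8, 174.8]
tcp_rot: [[-0.904, 0.426, -0.003], [0.426, 0.904, 0.0], [0.003, -0.001, -1.0]]
force: [-0.5, 0.7, 0.1]
width: -0.002
gripper_force: 0.0
[626.69143399 101.82739681 174.75024944]
[[316.282624   249.86689383]]
[[237.22882274 -20.1260685 ]]
```

View pics/w2.png

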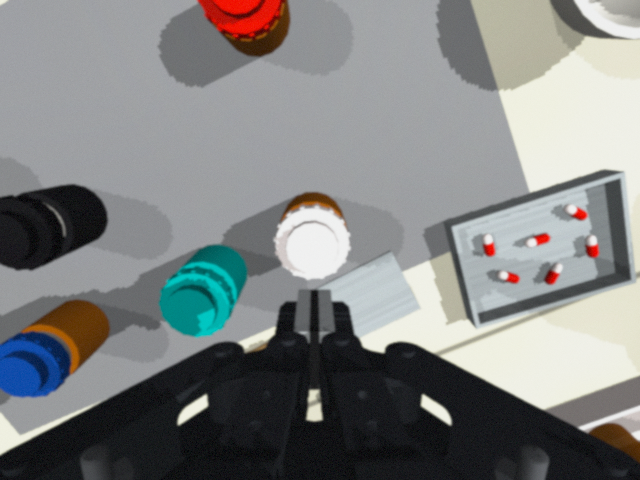

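The white pad is at about (313,248), against a prediction of (316,250), so it is within 2 mm. I'll press it.

```bash
python3 -m jog '[{"travel":[0,0,0.035],"turn":[0,0,0],"grip":1},{"travel":[0,0,0.065],"turn":[0,0,0],"grip":1},{"travel":[0,0,0.085],"turn":[0,0,0],"grip":1},{"travel":[0,0,0.085],"turn":[0,0,0],"grip":1},{"travel":[0,0,0.085],"turn":[0,0,0],"grip":1}]'
python3 -m jog '[{"travel":[0,0,0.004],"turn":[0,0,0],"grip":1},{"travel":[0,0,0.008],"turn":[0,0,0],"grip":1},{"travel":[0,0,0.012],"turn":[0,0,0],"grip":1},{"travel":[0,0,0.016],"turn":[0,0,0],"grip":1},{"travel":[0,0,0.016],"turn":[0,0,0],"grip":1}]'
python3 -m jog '[{"travel":[0,0,0.002],"turn":[0,0,0],"grip":1},{"travel":[0,0,0.004],"turn":[0,0,0],"grip":1},{"travel":[0,0,0.006],"turn":[0,0,0],"grip":1},{"travel":[0,0,0.006],"turn":[0,0,0],"grip":1},{"travel":[0,0,0.006],"turn":[0,0,0],"grip":1}]'
```

```text
time_s: 5.1
tool_pos: [628.0, 101.9, 92.0]
tcp_rot: [[-0.905, 0.426, -0.0], [0.426, 0.905, 0.0], [0.0, -0.0, -1.0]]
force: [0.6, -0.1, 1.5]
width: -0.002
gripper_force: 0.0
time_s: 5.6
tool_pos: [628.7, 101.6, 75.2]
tcp_rot: [[-0.904, 0.427, 0.001], [0.427, 0.904, 0.0], [-0.001, 0.0, -1.0]]
force: [1.2, 0.7, 1.5]
width: 0.002
gripper_force: 1.0
time_s: 6.1
tool_pos: [629.0, 101.6, 69.8]
tcp_rot: [[-0.904, 0.427, 0.001], [0.427, 0.904, -0.0], [-0.001, 0.001, -1.0]]
force: [1.7, 0.6, 3.7]
width: 0.003
gripper_force: 2.1
```

```bash
python3 -m jog '[{"travel":[0,0,0.002],"turn":[0,0,0],"grip":1},{"travel":[0,0,0.003],"turn":[0,0,0],"grip":1},{"travel":[0,0,0.003],"turn":[0,0,0],"grip":1},{"travel":[0,0,0.003],"turn":[0,0,0],"grip":1}]'
```

```text
time_s: 6.5
tool_pos: [629.1, 101.6, 67.1]
tcp_rot: [[-0.904, 0.427, 0.002], [0.427, 0.904, -0.0], [-0.001, 0.001, -1.0]]
force: [1.9, 0.1, 6.7]
width: 0.001
gripper_force: 3.4
```

White is home at 6.7 N. Next is blue.

```bash
python3 -m jog '[{"travel":[0,0,-0.015],"turn":[0,0,0],"grip":1},{"travel":[0,0,-0.045],"turn":[0,0,0],"grip":1},{"travel":[0,0,-0.08],"turn":[0,0,0],"grip":1},{"travel":[0,0,-0.11],"turn":[0,0,0],"grip":1},{"travel":[0,0,-0.11],"turn":[0,0,0],"grip":1}]'
python3 -m jog '[{"travel":[-0.018,-0.04,0],"turn":[0,0,0],"grip":1},{"travel":[-0.036,-0.08,0],"turn":[0,0,0],"grip":1},{"travel":[-0.054,-0.12,0],"turn":[0,0,0],"grip":1},{"travel":[-0.072,-0.16,0],"turn":[0,0,0],"grip":1},{"travel":[-0.09,-0.2,0],"turn":[0,0,0],"grip":1}]'
python3 -m jog '[{"travel":[-0.01,-0.023,0],"turn":[0,0,0],"grip":1},{"travel":[-0.01,-0.023,0],"turn":[0,0,0],"grip":1},{"travel":[-0.01,-0.023,0],"turn":[0,0,0],"grip":1},{"travel":[-0.01,-0.023,0],"turn":[0,0,0],"grip":1}]'
python3 - <<'E'
from h import *
print(env.sense()['tool_pos'])
c=imaging.camera_params('wrist'); im=imaging.capture('wrist')
cv2.imwrite('pics/w3.png',im[:,:,::-1])
for p in [(624.5,-142.7,82),(629,101.6,74)]: print(proj([p],c))
E
```

```text
time_s: 7.0
tool_pos: [630.5, 101.6, 181.7]
tcp_rot: [[-0.904, 0.426, 0.007], [0.426, 0.905, -0.0], [-0.006, 0.003, -1.0]]
force: [1.3, 0.1, 0.5]
width: 0.002
gripper_force: 0.0
time_s: 7.5
tool_pos: [622.9, -118.8, 175.0]
tcp_rot: [[-0.904, 0.426, -0.003], [0.426, 0.904, 0.001], [0.003, -0.0, -1.0]]
force: [0.5, 0.2, -0.6]
width: 0.003
gripper_force: 0.0
time_s: 7.9
tool_pos: [623.1, -141.4, 175.5]
tcp_rot: [[-0.905, 0.426, -0.002], [0.426, 0.905, 0.001], [0.002, 0.0, -1.0]]
force: [-0.0, 0.8, -0.3]
width: 0.0
gripper_force: 0.0
[ 623.07431461 -141.430079    175.51442613]
[[313.86771391 248.52592306]]
[[675.40668111  89.57966487]]
```

View pics/w3.png

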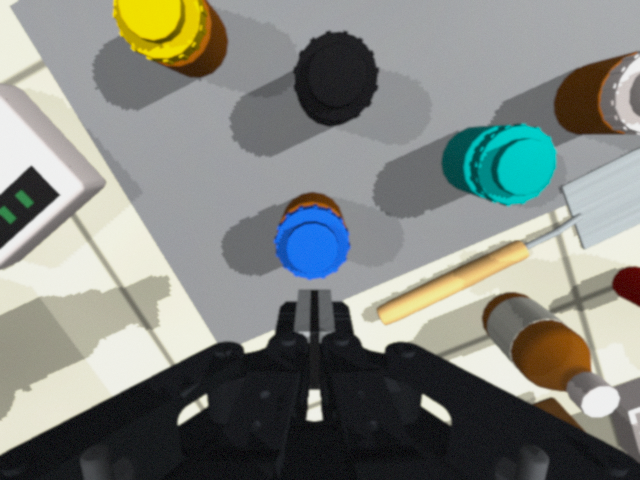

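The blue pad is at about (312,247), against a prediction of (314,248.5). I'll press it.

```bash
python3 -m jog '[{"travel":[0,0,0.035],"turn":[0,0,0],"grip":1},{"travel":[0,0,0.065],"turn":[0,0,0],"grip":1},{"travel":[0,0,0.085],"turn":[0,0,0],"grip":1},{"travel":[0,0,0.085],"turn":[0,0,0],"grip":1},{"travel":[0,0,0.085],"turn":[0,0,0],"grip":1}]'
python3 -m jog '[{"travel":[0,0,0.004],"turn":[0,0,0],"grip":1},{"travel":[0,0,0.008],"turn":[0,0,0],"grip":1},{"travel":[0,0,0.012],"turn":[0,0,0],"grip":1},{"travel":[0,0,0.016],"turn":[0,0,0],"grip":1},{"travel":[0,0,0.016],"turn":[0,0,0],"grip":1}]'
python3 -m jog '[{"travel":[0,0,0.003],"turn":[0,0,0],"grip":1},{"travel":[0,0,0.006],"turn":[0,0,0],"grip":1},{"travel":[0,0,0.008],"turn":[0,0,0],"grip":1},{"travel":[0,0,0.008],"turn":[0,0,0],"grip":1},{"travel":[0,0,0.008],"turn":[0,0,0],"grip":1}]'
```

```text
time_s: 8.45
tool_pos: [623.8, -141.7, 91.5]
tcp_rot: [[-0.905, 0.425, -0.0], [0.425, 0.905, 0.0], [0.001, 0.0, -1.0]]
force: [0.1, 0.7, 0.6]
width: -0.005
gripper_force: 0.0
time_s: 8.95
tool_pos: [624.0, -142.9, 75.3]
tcp_rot: [[-0.904, 0.427, 0.001], [0.427, 0.904, -0.0], [-0.001, 0.0, -1.0]]
force: [1.3, 0.7, 1.4]
width: 0.002
gripper_force: 1.0
time_s: 9.45
tool_pos: [624.4, -143.0, 68.0]
tcp_rot: [[-0.904, 0.427, 0.002], [0.427, 0.904, -0.0], [-0.002, 0.0, -1.0]]
force: [0.8, 0.6, 6.8]
width: -0.0
gripper_force: 3.0
```

```bash
python3 -m jog '[{"travel":[0,0,-0.015],"turn":[0,0,0],"grip":1},{"travel":[0,0,-0.045],"turn":[0,0,0],"grip":1},{"travel":[0,0,-0.08],"turn":[0,0,0],"grip":1},{"travel":[0,0,-0.11],"turn":[0,0,0],"grip":1},{"travel":[0,0,-0.11],"turn":[0,0,0],"grip":1}]'
python3 -m jog '[{"travel":[0.009,-0.044,0],"turn":[0,0,0],"grip":1},{"travel":[0.018,-0.088,0],"turn":[0,0,0],"grip":1},{"travel":[0.026,-0.132,0],"turn":[0,0,0],"grip":1},{"travel":[0.034,-0.176,0],"turn":[0,0,0],"grip":1},{"travel":[0.043,-0.22,0],"turn":[0,0,0],"grip":1}]'
python3 -m jog '[{"travel":[0.008,-0.04,0],"turn":[0,0,0],"grip":1},{"travel":[0.008,-0.04,0],"turn":[0,0,0],"grip":1},{"travel":[0.008,-0.04,0],"turn":[0,0,0],"grip":1},{"travel":[0.008,-0.04,0],"turn":[0,0,0],"grip":1}]'
python3 - <<'E'
from h import *
print(env.sense()['tool_pos'])
c=imaging.camera_params('wrist'); im=imaging.capture('wrist')
cv2.imwrite('pics/w4.png',im[:,:,::-1])
for p in [(467.5,-356.5,62)]: print(proj([p],c))
E
```

```text
time_s: 9.95
tool_pos: [626.0, -143.8, 183.3]
tcp_rot: [[-0.904, 0.427, 0.007], [0.427, 0.904, -0.003], [-0.008, -0.0, -1.0]]
force: [0.4, -0.7, -0.4]
width: 0.002
gripper_force: 0.0
time_s: 10.45
tool_pos: [489.0, -324.0, 176.7]
tcp_rot: [[-0.905, 0.426, -0.002], [0.426, 0.905, 0.001], [0.002, 0.0, -1.0]]
force: [0.1, -1.0, -0.0]
width: 0.002
gripper_force: 0.0
time_s: 10.85
tool_pos: [466.7, -355.1, 176.8]
tcp_rot: [[-0.905, 0.426, -0.001], [0.426, 0.905, 0.001], [0.001, 0.001, -1.0]]
force: [-0.0, 0.1, 0.4]
width: 0.001
gripper_force: 0.0
[ 466.72587882 -355.08479235  176.84858256]
[[313.26784972 239.03404021]]
```

View pics/w4.png

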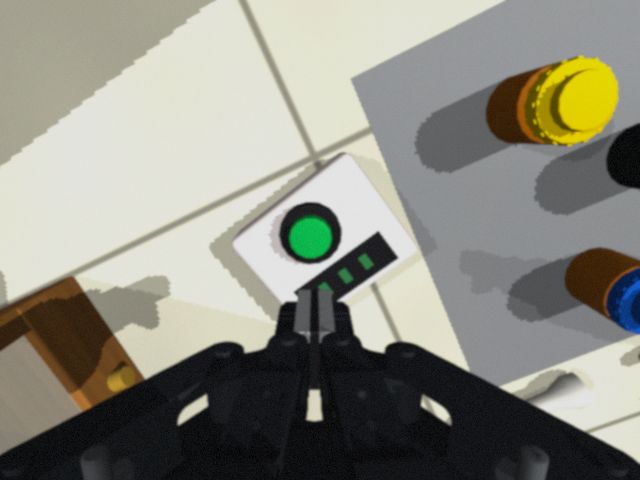

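The key is at about (310,239), against a prediction of (313,239). I'll tap it.

```bash
python3 -m jog '[{"travel":[0,0,0.04],"turn":[0,0,0],"grip":1},{"travel":[0,0,0.08],"turn":[0,0,0],"grip":1},{"travel":[0,0,0.105],"turn":[0,0,0],"grip":1},{"travel":[0,0,0.105],"turn":[0,0,0],"grip":1},{"travel":[0,0,0.105],"turn":[0,0,0],"grip":1}]'
python3 -m jog '[{"travel":[0,0,0.004],"turn":[0,0,0],"grip":1},{"travel":[0,0,0.008],"turn":[0,0,0],"grip":1},{"travel":[0,0,0.012],"turn":[0,0,0],"grip":1},{"travel":[0,0,0.015],"turn":[0,0,0],"grip":1},{"travel":[0,0,0.015],"turn":[0,0,0],"grip":1}]'
```

```text
time_s: 11.4
tool_pos: [467.3, -355.2, 72.5]
tcp_rot: [[-0.905, 0.425, -0.0], [0.425, 0.905, 0.001], [0.001, 0.0, -1.0]]
force: [0.4, -0.6, 1.0]
width: -0.001
gripper_force: 0.0
time_s: 11.9
tool_pos: [467.2, -356.7, 57.7]
tcp_rot: [[-0.904, 0.427, 0.001], [0.427, 0.904, -0.001], [-0.002, -0.0, -1.0]]
force: [2.8, -1.0, 2.8]
width: 0.002
gripper_force: 1.5
```

Travel is about 4.3 mm. I'll go 1 mm further, then retreat and look.

```bash
python3 -m jog '[{"travel":[0,0,0.001],"turn":[0,0,0],"grip":1},{"travel":[0,0,0.001],"turn":[0,0,0],"grip":1},{"travel":[0,0,0.001],"turn":[0,0,0],"grip":1}]'
python3 -m jog '[{"travel":[0,0,-0.015],"turn":[0,0,0],"grip":1},{"travel":[0,0,-0.05],"turn":[0,0,0],"grip":1},{"travel":[0,0,-0.1],"turn":[0,0,0],"grip":1},{"travel":[0,0,-0.14],"turn":[0,0,0],"grip":1},{"travel":[0,0,-0.14],"turn":[0,0,0],"grip":1}]'
python3 - <<'E'
from h import *
im=imaging.capture('scene'); cv2.imwrite('pics/s2.png',cv2.resize(im[150:320,90:430,::-1],None,fx=2.3,fy=2.3,interpolation=2))
E
```

```text
time_s: 12.2
tool_pos: [467.1, -356.6, 56.8]
tcp_rot: [[-0.904, 0.427, 0.001], [0.427, 0.904, -0.001], [-0.001, -0.001, -1.0]]
force: [2.0, -1.5, 3.7]
width: 0.001
gripper_force: 1.7
time_s: 12.7
tool_pos: [468.7, -358.6, 203.9]
tcp_rot: [[-0.904, 0.426, 0.007], [0.426, 0.904, -0.008], [-0.01, -0.005, -1.0]]
force: [0.5, -0.6, -0.9]
width: 0.002
gripper_force: 0.0
```

View pics/s2.png

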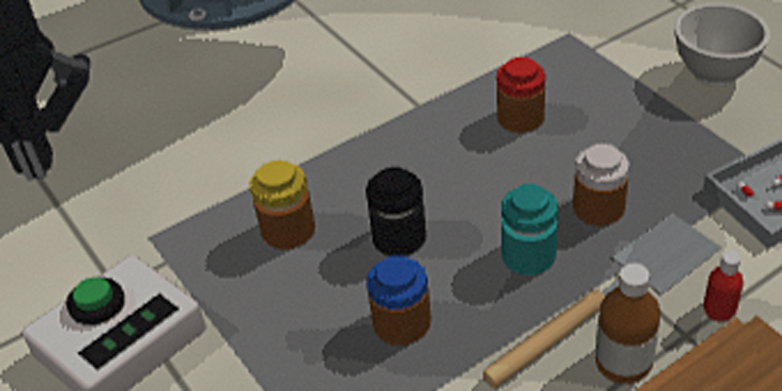

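The red (521,75), white (602,160) and blue (398,280) lids sit flush on their jars. Yellow (279,185) is still up, the key (95,295) is back up, and nothing has moved.

```bash
python3 -c "
from workcell import hand_in
print(hand_in())"
```

```text
the job is handed in; nothing more can be done
None
```

I pressed the red, white and blue lids home in that order, tapped the green key and left the yellow lid up, then handed the job in at about 13 s; a last camera view showed everything in place, but hand-in returned no verdict.

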